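# Ready the display-case lid for its stays

### The arm

A 6-joint arm with a two-finger parallel gripper is mounted at the origin on the work surface. World frame = base frame: x ahead of the robot, y to its left, z up, the work surface at z = 0. Lengths are in mm, angles in rad, forces in N, time in s.
With the tool pointing down it reaches from about 350 to 775 mm from the base axis. Payload 7.3 kg.
Tool frame: the origin (TCP) lies at the very end of the fingers, on their centre line; the grasp point (between the pads) lies 19 mm behind it; z points along the fingers, y is the line along which they close (so a half turn about z gives the same grasp; the last joint's range is limited). The gripper opens to 92 mm and grips with 3 to 60 N. Pads are 19 mm wide; open, the fingers measure 130 mm over their backs; the gripper's body (75 mm by 190 mm) begins 47 mm behind the grasp point.
Start: joints at [0.969, 0.342, 1.524, -0, 1.275, -0.146], TCP at [231.086, 471.432, 187.441] pointing down, gripper open.
Joint ranges: [-2.53, 2.53], [-0.77, 2.02], [0.04, 2.7], [-1, 4.14], [0.28, 2.66], [-3.11, 3.11]. Speed limits (rad/s): [2.57, 2.57, 3.14, 3.14, 3.14, 3.14].

### API

Orientations are given as [roll, pitch, yaw] about the fixed x, y, z axes, in that order (R = Rz(yaw) Ry(pitch) Rx(roll)).
In Python, from plant import * gives the robot as it stands.
- The arm moves only by the tool arm_command, never from a script. Its arguments are lists of equal length, an entry for each row: "gripper": the finger opening in mm, from 0 to 91.8; "dp": the shift along the tool's x, y, z in units of 25 mm (1.0 is 25 mm), a list of three; "twist": the turn about the tool's z in units of 5 degrees (1.0 is 5 degrees). A call has exactly 5 rows; each row shifts and turns the commanded pose from where the row before left it, along the tool's axes as they then stand; what a row does not reach is not made up. A row lasts 1/8 s, in which the tool goes at most 62.5 mm and 10.7 degrees, less where a joint would pass 70% of its speed; a pose out of reach is approached as far as the arm can. A call is refused whole if a number of a shift passes 1 or a number of a turn 1, either way. A call with a gripper value outside its range is refused whole. The fingers move at their own pace and stop on an object; the grip force is fixed at half the most. Time passes only in rows, so rows that do not move let the fingers close, or fill a call up. It gives the time, the measured TCP pose, the force, the opening and the grip force at its end, in the units of the state.
- get_obs(): the state, without advancing time (a new reading comes with each control period).
- capture(name): name is "scene" or "top"; returns the picture (480x640x3 uint8, red, green, blue); there is no depth.
- get_calibration(name): a dict with "mtx" (3x3 intrinsics, pixels), "dist_coeffs" ([k1, k2, p1, p2, k3] as OpenCV has them; the pictures are not rectified), "position" and "attitude" of the camera in the world. Camera axes: x right, y down, z forward; pixel columns grow to the right and rows downward; lengths in mm; the calibration is good to about 2 mm. A picture is of the moment at which its call begins. get_calibration takes no time and is no camera call.
- close_job(): hands the job in; it is judged then, once.
The state is a dict: "time": time; "joint_positions": joint angles; "dq": joint speeds; "tau": joint torques, N m; "tool_pos": TCP position; "tcp_rot": TCP orientation; "contact_force": force on the tool from outside, world axes, zero at the start; "moment": the same for the moment, N m; "grip_width": finger opening in mm; "finger_force": force on a finger pad.
Only numpy, scipy, OpenCV 4.12 (cv2) and the standard library are available. Lean on these libraries where they do the work, as an engineer would, in place of code of your own. Each camera call takes 0.05 s, during which the arm holds its last target. There are 200 camera calls.

### The job

I am about to fit the two stays to the little glass display case. Lay the loose stay down flat in the shallow black tray beside the one already there, without dropping it or shifting that one, parallel to it and with its round eye at the same end; then swing the case lid up to its balance point, where it would fall neither shut nor over backwards, and finish while still holding it there, gripped in the fingers. Do not let the lid go over backwards, and leave the filter, bushing and bearing standing where they are.

Things in the scene. Friction and masses are not known exactly. Their poses are not given: they have to be found in the camera images.
- stay: the loose lid stay, lying on the counter left of the tray: a flat plain steel bar 12 mm wide, 8 mm thick and about 170 mm long, 0.1 kg; a round eye 30 mm in diameter (dark dot on it) at its +x end, a small upright pin 8 mm thick, 18 mm high, at its -x end. Origin: centre of the underside, mid-length (where to grip it; the centre of mass lies 9 mm towards the eye); x along the bar towards the eye, z up
- stay_eye (a point): centre of the loose stay's eye, 70 mm from the stay's origin along its +x, half way up its thickness
- stay_pin (a point): foot of the loose stay's pin, 77 mm from the stay's origin along its -x, half way up its thickness
- mate: the other stay, the same in all respects, already lying in the right half of the tray, about 35 mm to the right (tray -y) of the tray's middle line; its eye shows the end where the eyes go (its +x, the end farther from the robot). Loose: do not shift it
- tray: shallow black plastic tray fixed to the counter, 220 mm long (its x) and 150 mm wide (its y), wall 5 mm thick and 12 mm high, floor 5 mm above the counter. Origin: centre of the underside; +y is its free (left) half, where the loose stay goes, about 30 mm from the middle line
- case: small glass display case with an aluminium base, fixed to the counter right of the tray: 140 mm deep (its x), 240 mm wide (its y), rim 65 mm high, its front (-x side) facing roughly left (world +y) and its hinge along the rim on its right. Origin: centre of the underside
- lid (a joint): angle of the case's lid in rad: 0 shut (as it starts), growing as its front rises, 1.57 when the lid plate is upright, 2.3 thrown over against its back stop. A heavy lid (0.4 to 0.8 kg) on a nearly frictionless hinge: let go, it falls shut below its balance point and over backwards above it. Its weight is balanced at 1.43 rad, with the lid plate leaning about 8 degrees short of upright
- lid_bar (a point): middle of the lid's handle: a round steel bar 12 mm in diameter, parallel to the hinge, 110 mm long between two slanting arms (100 mm clear between them), standing 40 mm above and about 22 mm out from the lid's front edge with the lid shut; it can be pinched across from above, and turns in the fingers as the lid swings. Seen from the hinge axis with the lid shut it is 167 mm out towards the front and 46 mm up; it goes round the hinge axis on a radius of 173 mm
- lid_hinge (a point): middle of the lid's hinge axis, which runs along the case's y; 65 mm above the counter on the case's rear rim. The lid plate is 12 mm thick with its frame and reaches 145 mm from here to its front edge
- filter: white filter canister 68 mm in diameter, 85 mm high, standing; leave alone. Origin: centre of the underside
- bushing: black rubber bushing 44 mm in diameter, 42 mm high, standing; leave alone. Origin: centre of the underside
- bearing: steel ball-bearing ring 52 mm in diameter, 15 mm high, lying flat beyond the tray; leave alone. Origin: centre of the underside
There are look-alikes about, which are no part of the job. What is shaped like the stay but green or pink is not meant.

How it is judged:
By the outcome, as a careful person would: the job done as asked, in the order asked, and still so for the second after the job is handed in, while the arm keeps its last pose, push and grip.
It also fails if it takes over 46 s, if anything falls off the work surface, if the arm or the gripper's body presses on something with over 40 N, if the wrist force passes 120 N, or if a joint passes its speed limit or range.

## Working session

There is one attempt and no reset: what is moved stays moved. The work goes in short steps, Python scripts to look and compute and a tool call to move; the robot and the scene stay as the last step left them, time stands still between calls to the robot, and variables do not carry over. Pictures are saved under pics/ and viewed, at most 10 in all, crops included, and the job is handed in when it is done.

Besides the shell and the picture viewer there is one more tool, called as name([rows], argument=value, ...), one row to a line, values as JSON. arm_command: Moves the arm, as the interface text tells. Its arguments: {"type":"object","properties":{"gripper":{"type":"array"},"dp":{"type":"array"},"twist":{"type":"array"}},"required":["gripper","dp","twist"]}

```bash
mkdir -p pics
python3 - <<'E'
from plant import *
import cv2,numpy as np
for n in ("scene","top"):
    im=capture(n); cv2.imwrite(f"pics/{n}0.png",im[:,:,::-1]); c=get_calibration(n); print(n,c)
o=get_obs(); print(o)
E
```

```text
scene {'mtx': array([[440.71116851,   0.        , 322.25483318],
       [  0.        , 440.71116851, 237.57672948],
       [  0.        ,   0.        ,   1.        ]]), 'dist_coeffs': array([-0.02193677,  0.        ,  0.        ,  0.        ,  0.        ]), 'position': array([1070.59184631,  202.29335666,  940.25480602]), 'attitude': array([-2.59164314,  0.00422502,  1.67885594])}
top {'mtx': array([[597.89972867,   0.        , 318.14809504],
       [  0.        , 597.89972867, 236.95005534],
       [  0.        ,   0.        ,   1.        ]]), 'dist_coeffs': array([-0.04645054,  0.        ,  0.        ,  0.        ,  0.        ]), 'position': array([ 318.75103444,  158.51647944, 1533.18088828]), 'attitude': array([-2.97081912, -0.01265043, -1.59823714])}
{'time': 0.1, 'joint_positions': array([ 9.68933324e-01,  3.42684779e-01,  1.52493055e+00,  1.91205230e-05,
        1.27539644e+00, -1.45995449e-01]), 'dq': array([ 0.00029218,  0.00022788, -0.0022839 ,  0.00057302, -0.0006045 ,
       -0.00109223]), 'tau': array([ 8.67357157e-04, -4.32004523e+01, -2.44694531e+01,  7.18300324e-02,
        5.26364765e-02, -1.55299637e-05]), 'tool_pos': array([230.85793578, 471.04995359, 186.79486628]), 'tcp_rot': array([-3.14019129e+00, -2.24539577e-04,  2.68571936e+00]), 'contact_force': array([ 0.50176034, -0.71451111,  0.67176757]), 'moment': array([ 0.04077784,  0.00598316, -0.03504545]), 'finger_force': 0.0, 'grip_width': 91.71692178300019}
```

View pics/top0.png

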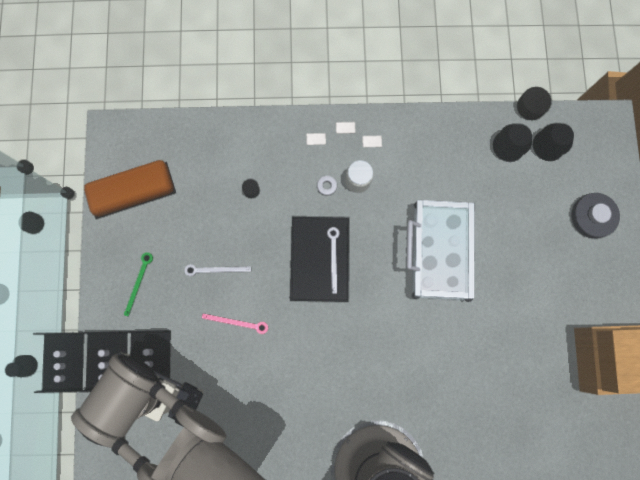

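View pics/scene0.png

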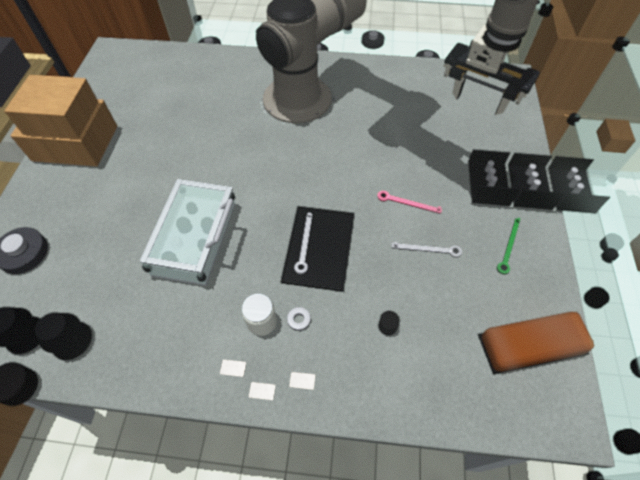

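The top view shows these bars:
- Green bar, (147,258)-(127,315): a look-alike.
- Pink bar, (262,328)-(205,316): a look-alike.
- Plain steel bar, eye (190,270) to pin (250,268): the loose stay, because it is plain steel and lies left of the tray.
- Mate, eye (333,233), in the tray.

The tray is at about (320,259), the lid bar at about (400,245) and the hinge at about x=473. Next I'll confirm the stay in a crop and measure everything.

```bash
cat > h.py <<'E'
from plant import *
import cv2,numpy as np
from scipy.spatial.transform import Rotation as Ro
def ray(n,px):
    c=get_calibration(n); p=cv2.undistortPoints(np.array(px,float).reshape(-1,1,2),c["mtx"],c["dist_coeffs"]).reshape(-1,2)
    R=Ro.from_euler("xyz",c["attitude"]).as_matrix()
    return c["position"],np.c_[p,np.ones(len(p))]@R.T
def plane(n,px,z):
    o,d=ray(n,px); return o+d*((z-o[2])/d[:,2])[:,None]
def proj(n,P):
    c=get_calibration(n); R=Ro.from_euler("xyz",c["attitude"]).as_matrix().T
    return cv2.projectPoints(np.array(P,float).reshape(-1,1,3),cv2.Rodrigues(R)[0],-R@c["position"],c["mtx"],c["dist_coeffs"])[0].reshape(-1,2)
def blob(im,x0,y0,x1,y1,f):
    m=np.zeros(im.shape[:2],np.uint8); m[y0:y1,x0:x1]=f(im[y0:y1,x0:x1].astype(int))*255
    k,l,s,c=cv2.connectedComponentsWithStats(m); i=1+s[1:,4].argmax(); return l==i
def bar(n,m,z):
    # returns world origin, angle (towards eye), length, from mask
    v,u=np.nonzero(m); P=plane(n,np.c_[u,v],z)[:,:2]
    c=P.mean(0); a=np.linalg.svd(P-c,full_matrices=False)[2][0]; t=(P-c)@a
    w=(P-c)@np.array([-a[1],a[0]]);lo,hi=t.min(),t.max()
    if np.ptp(w[t<lo+30])>np.ptp(w[t>hi-30]): a=-a; lo,hi=-hi,-lo
    thin=np.abs((P-c)@a-(lo+hi)/2)<40
    w=(P-c)@np.array([-a[1],a[0]])
    return c+a*((lo+hi)/2)+np.array([-a[1],a[0]])*w[thin].mean(),np.degrees(np.arctan2(a[1],a[0])),hi-lo
E
python3 - <<'E'
from h import *
t=cv2.imread("pics/top0.png"); s=cv2.imread("pics/scene0.png")
br=lambda th:(lambda a:(a.min(2)>th)&(np.ptp(a,axis=2)<40))
print("stay top",bar("top",blob(t,180,255,258,282,br(150)),8)); print("mate top",bar("top",blob(t,322,222,345,298,br(110)),13))
print("stay sc",bar("scene",blob(s,385,232,468,262,br(160)),8)); print("mate sc",bar("scene",blob(s,292,208,316,276,br(110)),13))
m=blob(t,280,205,360,310,lambda a:a.max(2)<70)
q=cv2.minAreaRect(np.argwhere(m)[:,::-1].astype(np.float32)); print("tray",plane("top",cv2.boxPoints(q),12).round())
A=cv2.resize(t[195:340,170:370],None,fx=3,fy=3,interpolation=2); B=cv2.resize(t[190:310,380:490],None,fx=4,fy=4,interpolation=2)
cv2.imwrite("pics/c1.png",A[:,:]); cv2.imwrite("pics/c2.png",B)
E
```

```text
stay top (array([504.2472506 , 385.91708745]), np.float64(-95.60874247601), np.float64(194.3287811196115))
mate top (array([520.13683542,  94.8953421 ]), np.float64(-0.6210686160824335), np.float64(170.8295117508453))
stay sc (array([503.60471202, 393.2209079 ]), np.float64(89.22852995630231), np.float64(173.01559135030618))
mate sc (array([520.85278828,  95.05644695]), np.float64(-0.5043553934868141), np.float64(175.46752578329455))
tray [[420. 208.  12.]
 [636. 199.  12.]
 [629.  51.  12.]
 [414.  63.  12.]]
```

View pics/c1.png

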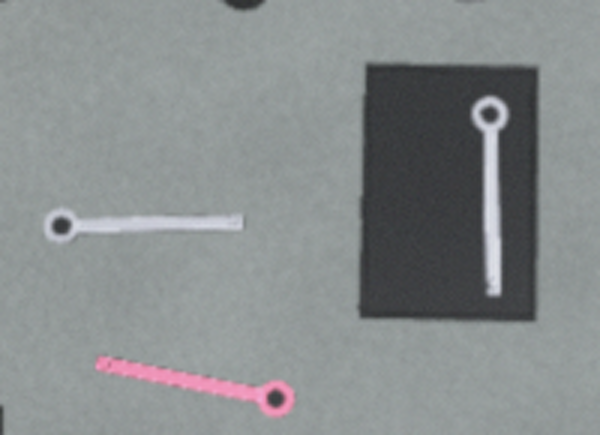

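View pics/c2.png

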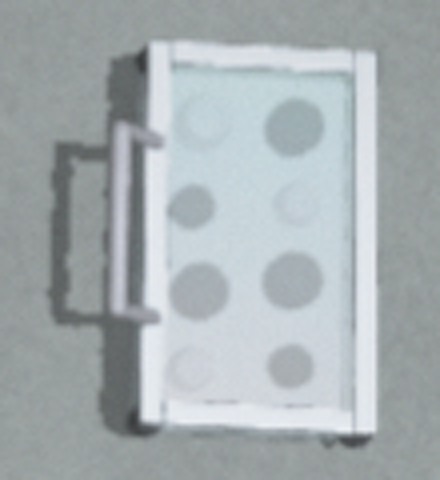

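The crop confirms the target. The plain bar has its eye with the dark dot at crop (60,225) and its pin at (238,222), and the pink one is clearly different. In the case crop the handle runs from (121,130) to (117,310), the front frame edge is at x≈145 and the rear edge at ≈377.

Run:
```python
from h import *
t=cv2.imread("pics/top0.png"); s=cv2.imread("pics/scene0.png")
for th in (130,140,150,160): 
  f=lambda a:(a.min(2)>th+20)&(a[:,:,0]-a[:,:,2]>-5)
  for n,im,bx in (("top",t,(180,258,258,280)),("scene",s,(385,236,468,262))):
    m=blob(im,*bx,f); print(th,n,m.sum(),bar(n,m,8))
g=lambda p,o,k:(np.array(p)+.5)/k-.5+o
e=plane("top",g([[60,225],[238,222]],[170,195],3),8); print("stay eye,pin",e.round(1))
e=plane("top",g([[490,113],[493,288]],[170,195],3),13); print("mate eye,pin",e.round(1))
b=plane("top",g([[121,130],[117,310]],[380,190],4),111);print("bar",b.round(1))
f=plane("top",g([[147,45],[141,420]],[380,190],4),77);print("front edge",f.round(1))
f=plane("top",g([[376,50],[376,432]],[380,190],4),70);print("rear edge",f.round(1))
# scene handle crop
cv2.imwrite("pics/c3.png",cv2.resize(s[160:300,130:270],None,fx=4,fy=4,interpolation=2))
```

```text
130 top 540 (array([504.26150129, 386.22365108]), np.float64(-94.74662335521093), np.float64(193.90872149779216))
130 scene 1259 (array([511.76838917, 392.78523809]), np.float64(-88.55314317469063), np.float64(201.26407980751537))
140 top 363 (array([503.94274747, 393.58275258]), np.float64(89.41223557296964), np.float64(169.33827356997105))
140 scene 368 (array([503.60471202, 393.2209079 ]), np.float64(89.22852995630231), np.float64(173.01559135030618))
150 top 307 (array([504.12872107, 392.32282975]), np.float64(89.43559931331937), np.float64(166.81127330973663))
150 scene 284 (array([504.6438795 , 393.27398149]), np.float64(89.23348064117312), np.float64(168.25825067652056))
160 top 252 (array([504.12281065, 392.29905805]), np.float64(89.19362532576434), np.float64(166.79281263193587))
160 scene 234 (array([504.70818992, 393.14583302]), np.float64(88.95242143219275), np.float64(168.03358463303576))
stay eye,pin [[504.4 463.6   8. ]
 [503.2 311.5   8. ]]
mate eye,pin [[591.4  93.4  13. ]
 [440.7  95.6  13. ]]
bar [[594.4 -90.2 111. ]
 [484.5 -81.9 111. ]]
front edge [[ 654.8 -115.5   77. ]
 [ 420.6  -98.8   77. ]]
rear edge [[ 649.8 -262.    70. ]
 [ 409.6 -244.8   70. ]]
```

View pics/c3.png

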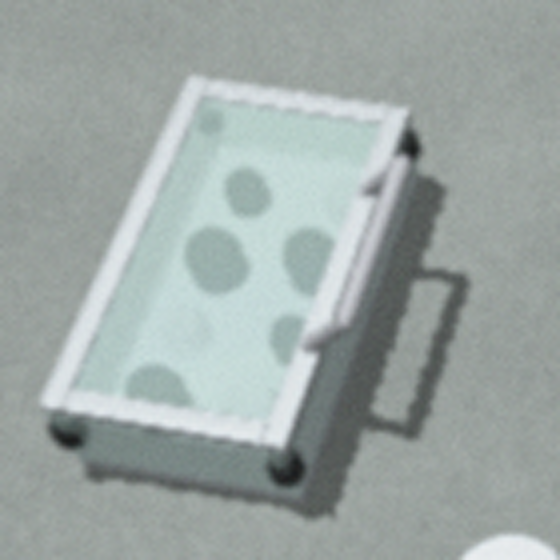

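The handle runs at (180,255)-(90,340) or so in the scene crop, and its geometry agrees with the top view.

- **Stay:** origin (504,393), heading 89.2°.
- **Mate:** origin (521,94.6), heading about -0.7°.
- **Handle bar:** middle (539.5,-86), z 111. The hinge is therefore at about (527,-252.5), and the rear edge as seen agrees.

Next I'll plan the approach.

```bash
cat >> h.py <<'E'
def plan(tgt,yaw_deg,n,start=None):
    o=get_obs(); p=np.array(start[:3] if start else o["tool_pos"]); y=np.radians(start[3]) if start else o["tcp_rot"][2]
    dy=(np.radians(yaw_deg)-y+np.pi)%(2*np.pi)-np.pi; d=(np.array(tgt,float)-p)/n
    print("pos",p.round(1),np.degrees(y).round(2),"F",o["contact_force"].round(1),"t",o["time"])
    out=[]; yy=y
    for i in range(n):
        R=Ro.from_euler("xyz",[np.pi,0,yy]).as_matrix(); out.append((R.T@d/25).round(2).tolist()); yy+=dy/n
    print("twist",round(-np.degrees(dy)/n/5,3))
    for i in range(0,n,5): print(out[i:i+5])
E
python3 -c "
from h import *
plan([504,393.3,50],89.2,15)"
```

```text
pos [230.9 471.  186.8] 153.88 F [ 0.5 -0.7  0.7] t 0.1
twist 0.862
[[-0.75, 0.13, 0.36], [-0.73, 0.19, 0.36], [-0.72, 0.24, 0.36], [-0.7, 0.3, 0.36], [-0.67, 0.35, 0.36]]
[[-0.64, 0.4, 0.36], [-0.61, 0.45, 0.36], [-0.58, 0.49, 0.36], [-0.54, 0.53, 0.36], [-0.5, 0.57, 0.36]]
[[-0.45, 0.61, 0.36], [-0.41, 0.64, 0.36], [-0.36, 0.67, 0.36], [-0.3, 0.69, 0.36], [-0.25, 0.71, 0.36]]
```

arm_command([
  [-0.75,0.13,0],
  [-0.73,0.19,0],
  [-0.72,0.24,0],
  [-0.7,0.3,0],
  [-0.67,0.35,0],
], gripper=[60,60,60,60,60], twist=[0.86,0.86,0.86,0.86,0.86])

```text
time: 0.72
tool_pos: [322.6, 444.9, 187.0]
tcp_rot: [-3.141, 0.0, 2.308]
contact_force: [0.6, 0.0, -0.8]
grip_width: 60.3
finger_force: 0.0
```

arm_command([
  [-0.64,0.4,0.5],
  [-0.61,0.45,0.5],
  [-0.58,0.49,0.5],
  [-0.54,0.53,0.5],
  [-0.5,0.57,0.5],
], gripper=[60,60,60,60,60], twist=[0.86,0.86,0.86,0.86,0.86])

```text
time: 1.35
tool_pos: [413.6, 419.1, 124.1]
tcp_rot: [-3.141, 0.0, 1.933]
contact_force: [-0.1, -0.4, 0.5]
grip_width: 60.1
finger_force: 0.0
```

arm_command([
  [-0.45,0.61,0.5],
  [-0.41,0.64,0.5],
  [-0.36,0.67,0.5],
  [-0.3,0.69,0.5],
  [-0.25,0.71,0.5],
], gripper=[40,40,40,40,40], twist=[0.86,0.86,0.86,0.86,0.86])

```text
time: 1.98
tool_pos: [504.6, 393.4, 61.4]
tcp_rot: [-3.141, 0.001, 1.558]
contact_force: [-0.5, 1.1, -0.1]
grip_width: 40.2
finger_force: 0.0
```

Run:
```python
from h import *
plan([504,393.3,2.5],89.2,5)
o=get_obs(); print(np.degrees(o["tcp_rot"]),o["grip_width"])
im=capture("scene")[:,:,::-1]; cv2.imwrite("pics/s1.png",cv2.resize(im[170:290,350:510],None,fx=4,fy=4,interpolation=2))
```

```text
pos [504.6 393.4  61.4] 89.24 F [-0.5  1.1 -0.1] t 1.975
twist 0.002
[[-0.0, -0.0, 0.47], [-0.0, -0.0, 0.47], [-0.0, -0.0, 0.47], [-0.0, -0.0, 0.47], [-0.0, -0.0, 0.47]]
[-1.79946263e+02  3.20941955e-02  8.92421570e+01] 40.189628999652165
```

View pics/s1.png

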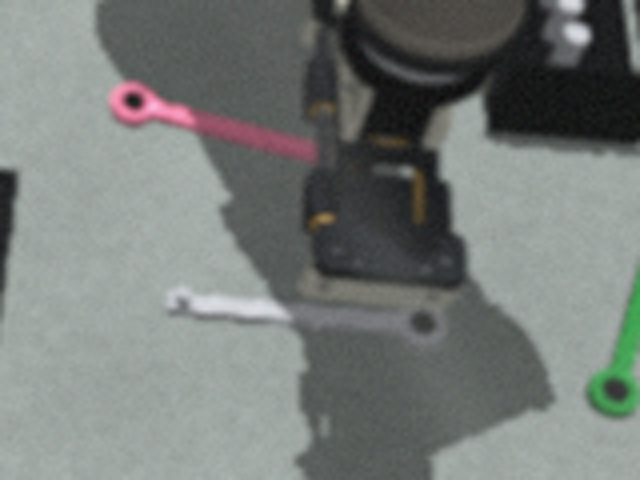

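The gripper stands over the middle of the steel stay (pin at crop (180,300), eye at (425,322)). Tracking is good, so I'll descend and grip.

arm_command([
  [0,0,0.6],
  [0,0,0.6],
  [0,0,0.6],
  [0,0,0.4],
  [0,0,0.15],
], gripper=[40,40,40,40,40], twist=[0,0,0,0,0])

```text
time: 2.65
tool_pos: [503.8, 393.7, 2.9]
tcp_rot: [-3.141, 0.0, 1.56]
contact_force: [0.3, 0.6, 0.3]
grip_width: 39.8
finger_force: 0.0
```

arm_command([
  [0,0,0],
  [0,0,0],
  [0,0,0],
  [0,0,0],
  [0,0,0],
], gripper=[28,18,8,8,8], twist=[0,0,0,0,0])

```text
time: 3.28
tool_pos: [504.4, 393.8, 3.8]
tcp_rot: [3.141, -0.0, 1.56]
contact_force: [0.7, 1.0, 0.5]
grip_width: 8.4
finger_force: 0.0
```

Run:
```python
from h import *
im=capture("scene")[:,:,::-1]; cv2.imwrite("pics/s2f.png",im); im2=capture("top")[:,:,::-1]; cv2.imwrite("pics/t2f.png",im2)
print({k:np.round(v,2) for k,v in get_obs().items() if k in("tool_pos","grip_width","finger_force","contact_force")})
a=cv2.resize(im[190:290,370:490],None,fx=5,fy=5,interpolation=2);b=cv2.resize(im2[240:300,170:290],None,fx=5,fy=5,interpolation=2)
cv2.imwrite("pics/s2.png",np.vstack([a[:300],b[:290]]))
```

```text
{'tool_pos': array([504.36, 393.8 ,   3.76]), 'contact_force': array([-0.57,  0.29, -0.49]), 'finger_force': np.float64(0.0), 'grip_width': np.float64(8.01)}
```

View pics/s2.png

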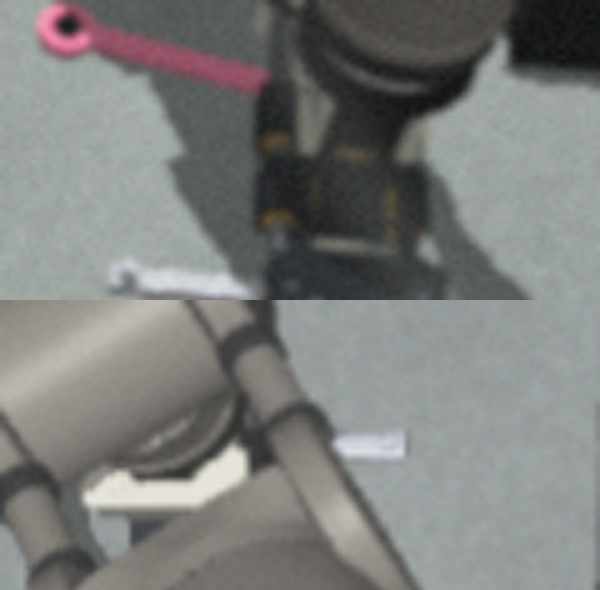

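The stay looks unmoved (pin at top pixel (250,269)) and the fingers stopped at the commanded 8 mm without force. I'll close fully to see whether they meet the bar.

arm_command([
  [0,0,0.04],
  [0,0,0],
  [0,0,0],
  [0,0,0],
  [0,0,0],
], gripper=[0,0,0,0,0], twist=[0,0,0,0,0])

```text
time: 4.0
tool_pos: [504.4, 393.8, 2.7]
tcp_rot: [3.142, -0.0, 1.56]
contact_force: [-0.3, 0.1, 0.2]
grip_width: 0.5
finger_force: 0.0
```

Run:
```python
from h import *
print(proj("scene",[[504,393,3],[504,463,8],[504,316,8],[504,316,0]]).round(1),proj("top",[[504,393,3],[504,463,8],[504,316,8]]).round(1))
im=capture("scene")[:,:,::-1]; cv2.imwrite("pics/s3f.png",im)
c=im[200:300,370:490]; c=cv2.resize(c,None,fx=6,fy=6,interpolation=2)
for p in proj("scene",[[504,393,3],[504,463,4],[504,316,4]]): 
    q=((p-[370,200]+.5)*6-.5).astype(int); cv2.drawMarker(c,tuple(int(v) for v in q),(0,0,255),0,20,1)
cv2.imwrite("pics/s3.png",c)
```

```text
[[425.9 248.4]
 [455.1 250. ]
 [394.7 244.5]
 [394.3 246.2]] [[217.5 269.4]
 [189.9 269.8]
 [247.2 268.4]]
```

View pics/s3.png

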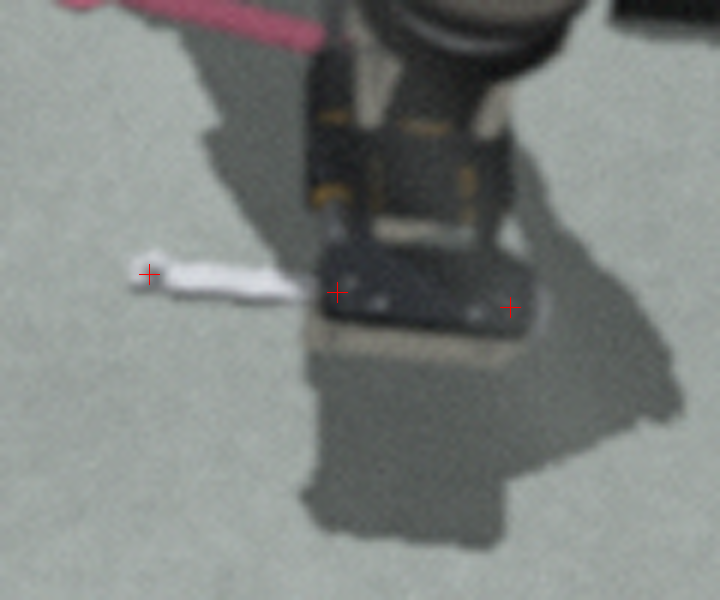

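Run:
```python
from h import *
P=[[599,393-37,66],[599,393+37,66],[599,393-37,100],[599,393+37,100],[504,393,66]]
print((proj("scene",P)-[370,200]).round(1)*6)
o=get_obs();print(o["joint_positions"].round(3),o["tool_pos"],o["tcp_rot"],o["grip_width"])
# orange/dark extents
im=cv2.imread("pics/s3f.png"); m=blob(im,400,225,470,270,lambda a:a.max(2)<75); v,u=np.nonzero(m); print((u.min()-370)*6,(u.max()-370)*6,(v.min()-200)*6,(v.max()-200)*6)
```

```text
[[271.8 416.4]
 [472.8 435. ]
 [288.6 372.6]
 [495.6 391.8]
 [367.2 209.4]]
[0.543 0.73  1.398 0.    1.014 0.554] [504.36410751 393.78181466   2.70476616] [ 3.14149374e+00 -8.92258040e-05  1.56002954e+00] 0.24517684042178256
300 522 150 330
```

Run:
```python
from h import *
y=np.array([np.sin(2.686),-np.cos(2.686),0]); T=np.array([231,471,187.])
print("inner/outer tips",proj("scene",[T-46*y,T-65*y,T+46*y,T+65*y]).round(0).tolist())
print("same 50 higher",proj("scene",[T-46*y+[0,0,50],T+46*y+[0,0,50]]).round(0).tolist())
s=cv2.imread("pics/scene0.png"); cv2.imwrite("pics/c4.png",cv2.resize(s[30:130,430:550],None,fx=5,fy=5,interpolation=2))
```

```text
inner/outer tips [[454.0, 109.0], [447.0, 106.0], [489.0, 123.0], [497.0, 126.0]]
same 50 higher [[459.0, 93.0], [496.0, 107.0]]
```

View pics/c4.png

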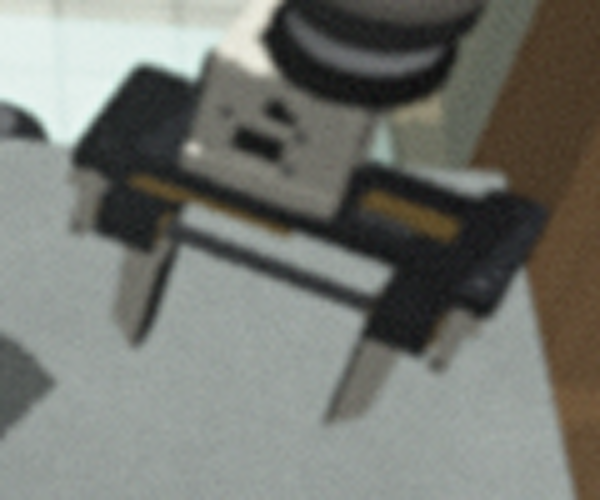

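The picture shows the fingertips at scene pixels (456,99) and (497,114), where the reported TCP predicts (454,109) and (489,123). That would fit the fingers really being about 30 mm higher than reported. I'll check the scene camera against the handle, which stands at a known height.

Run:
```python
from h import *
print("bar ends pred scene",((proj("scene",[[594.4,-90.2,111],[484.5,-81.9,111],[655,-115.5,77],[421,-99,77],[650,-262,77],[410,-245,77]])-[130,160])*4).round(0).tolist())
# tip pixel mid at start -> height if xy right ; and xy if z right
o,d=ray("scene",[[456.5,99],[497,114]])
for z in (187,200,210,220,230,240): 
    P=plane("scene",[[456.5,99],[497,114]],z); print(z,P.mean(0).round(0),np.linalg.norm(P[0]-P[1]).round(0),np.degrees(np.arctan2(*(P[1]-P[0])[[1,0]])).round(0))
```

```text
bar ends pred scene [[342.0, 317.0], [399.0, 158.0], [284.0, 438.0], [405.0, 106.0], [31.0, 405.0], [181.0, 73.0]]
187 [195. 486. 187.] 105.0 66.0
200 [211. 481. 200.] 103.0 66.0
210 [222. 477. 210.] 101.0 66.0
220 [234. 474. 220.] 100.0 66.0
230 [245. 470. 230.] 99.0 66.0
240 [257. 466. 240.] 97.0 66.0
```

arm_command([
  [0,0,0],
  [0,0,0],
  [0,0,0],
  [0,0,0],
  [0,0,0],
], gripper=[40,40,40,40,40], twist=[0,0,0,0,0])

```text
time: 4.68
tool_pos: [504.3, 393.8, 2.7]
tcp_rot: [3.142, -0.0, 1.56]
contact_force: [-0.4, 0.2, 0.4]
grip_width: 39.7
finger_force: 0.0
```

The handle prediction matches the picture within 1–2 px, so the camera is sound. The fingertips' ray meets the reported x, y at z ≈ 218 instead of 187, so the reported TCP reads about 30 mm too low. I'll feel my way down with small steps.

arm_command([
  [0,0,0.2],
  [0,0,0.2],
  [0,0,0.2],
  [0,0,0.1],
  [0,0,0],
], gripper=[40,40,40,40,40], twist=[0,0,0,0,0])

```text
time: 5.3
tool_pos: [504.2, 393.7, -15.1]
tcp_rot: [-3.141, 0.0, 1.56]
contact_force: [0.5, 1.2, 0.0]
grip_width: 39.5
finger_force: 0.0
```

The reading is -15 with no contact, which confirms the offset. I'll continue gently.

arm_command([
  [0,0,0.08],
  [0,0,0.08],
  [0,0,0.08],
  [0,0,0.04],
  [0,0,0],
], gripper=[40,40,40,40,40], twist=[0,0,0,0,0])

```text
time: 5.92
tool_pos: [504.3, 393.8, -21.9]
tcp_rot: [-3.141, 0.0, 1.56]
contact_force: [-0.2, 1.5, -0.1]
grip_width: 40.0
finger_force: 0.0
```

arm_command([
  [0,0,0.08],
  [0,0,0.04],
  [0,0,0],
  [0,0,0],
  [0,0,0],
], gripper=[40,40,40,40,40], twist=[0,0,0,0,0])

```text
time: 6.55
tool_pos: [504.4, 393.8, -24.7]
tcp_rot: [3.141, -0.0, 1.56]
contact_force: [-0.2, -0.3, 0.2]
grip_width: 40.2
finger_force: 0.0
```

arm_command([
  [0,0,0.08],
  [0,0,0.04],
  [0,0,0],
  [0,0,0],
  [0,0,0],
], gripper=[40,40,40,40,40], twist=[0,0,0,0,0])

```text
time: 7.18
tool_pos: [504.4, 393.8, -27.7]
tcp_rot: [3.141, -0.0, 1.56]
contact_force: [1.1, 0.1, 0.4]
grip_width: 40.4
finger_force: 0.0
```

arm_command([
  [0,0,0.06],
  [0,0,0],
  [0,0,0],
  [0,0,0],
  [0,0,0],
], gripper=[40,40,40,40,40], twist=[0,0,0,0,0])

```text
time: 7.8
tool_pos: [504.3, 393.8, -29.3]
tcp_rot: [3.142, -0.0, 1.56]
contact_force: [0.4, 0.4, -0.1]
grip_width: 39.6
finger_force: 0.0
```

arm_command([
  [0,0,0.06],
  [0,0,0],
  [0,0,0],
  [0,0,0],
  [0,0,0],
], gripper=[40,40,40,40,40], twist=[0,0,0,0,0])

```text
time: 8.43
tool_pos: [504.4, 393.8, -30.8]
tcp_rot: [3.142, -0.0, 1.56]
contact_force: [0.3, 0.4, 0.6]
grip_width: 40.0
finger_force: 0.0
```

arm_command([
  [0,0,0],
  [0,0,0],
  [0,0,0],
  [0,0,0],
  [0,0,0],
], gripper=[28,16,8,4,4], twist=[0,0,0,0,0])

```text
time: 9.05
tool_pos: [504.3, 393.8, -30.8]
tcp_rot: [3.142, -0.0, 1.56]
contact_force: [-0.3, -0.4, -0.3]
grip_width: 4.4
finger_force: 0.0
```

Still above the bar. I'll open and carry on down.

arm_command([
  [0,0,0],
  [0,0,0],
  [0,0,0.06],
  [0,0,0.06],
  [0,0,0],
], gripper=[40,40,40,40,40], twist=[0,0,0,0,0])

```text
time: 9.68
tool_pos: [504.2, 393.7, -34.0]
tcp_rot: [-3.141, 0.0, 1.56]
contact_force: [-1.1, -0.5, 0.2]
grip_width: 39.6
finger_force: 0.0
```

arm_command([
  [0,0,0.06],
  [0,0,0.04],
  [0,0,0],
  [0,0,0],
  [0,0,0],
], gripper=[40,40,40,40,40], twist=[0,0,0,0,0])

```text
time: 10.3
tool_pos: [504.4, 393.8, -36.2]
tcp_rot: [3.141, -0.0, 1.56]
contact_force: [-0.8, -0.2, 0.0]
grip_width: 40.0
finger_force: 0.0
```

Run:
```python
from h import *
im=capture("scene")[:,:,::-1]; cv2.imwrite("pics/s4f.png",im)
for n in ("s2f","s3f","s4f"):
    i=cv2.imread(f"pics/{n}.png"); m=blob(i,400,225,470,285,lambda a:a.max(2)<75); v,u=np.nonzero(m); print(n,u.min(),u.max(),v.max())
    m=blob(i,385,236,430,262,lambda a:(a.min(2)>165)&(a[:,:,0]-a[:,:,2]>-5)); v,u=np.nonzero(m);print(u.min(),u.max(),v.mean())
```

```text
s2f 420 458 255
391 419 244.95348837209303
s3f 420 457 255
388 418 244.63703703703703
s4f 417 453 265
391 416 244.78333333333333
```

arm_command([
  [0,0,0.06],
  [0,0,0.04],
  [0,0,0],
  [0,0,0],
  [0,0,0],
], gripper=[40,40,40,40,40], twist=[0,0,0,0,0])

```text
time: 10.98
tool_pos: [504.3, 393.8, -38.8]
tcp_rot: [3.142, -0.0, 1.56]
contact_force: [0.3, -0.3, -0.8]
grip_width: 40.1
finger_force: 0.0
```

arm_command([
  [0,0,0.06],
  [0,0,0.04],
  [0,0,0],
  [0,0,0],
  [0,0,0],
], gripper=[40,40,40,40,40], twist=[0,0,0,0,0])

```text
time: 11.6
tool_pos: [504.5, 393.9, -39.1]
tcp_rot: [3.141, -0.0, 1.56]
contact_force: [-5.3, -3.0, 14.7]
grip_width: 40.1
finger_force: 7.4
```

Contact with the counter comes at a reading of about -39, so true z ≈ reading + 39. I'll back off to about 2 mm and grip.

arm_command([
  [0,0,-0.16],
  [0,0,0],
  [0,0,0],
  [0,0,0],
  [0,0,0],
], gripper=[40,28,16,6,6], twist=[0,0,0,0,0])

```text
time: 12.22
tool_pos: [504.1, 393.7, -37.7]
tcp_rot: [-3.141, 0.0, 1.56]
contact_force: [0.4, 0.5, -1.5]
grip_width: 11.1
finger_force: 30.0
```

Gripped: 11.1 mm at 30 N, and the bar's underside is on the counter at reading -37.7. In the tray it should touch at about -32.7. Now I'll plan the carry.

```bash
python3 -c "
from h import *
plan([504.1,393.7,20],89.38,3)
plan([521.5,160,20],-0.7,20,start=(504.1,393.7,20,89.38))"
```

```text
pos [504.1 393.7 -37.7] 89.39 F [ 0.4  0.5 -1.5] t 12.225
twist 0.0
[[0.0, -0.0, -0.77], [0.0, -0.0, -0.77], [0.0, -0.0, -0.77]]
pos [504.1 393.7  20. ] 89.38 F [ 0.4  0.5 -1.5] t 12.225
twist 0.901
[[-0.47, 0.04, 0.0], [-0.46, 0.08, 0.0], [-0.45, 0.11, 0.0], [-0.44, 0.15, 0.0], [-0.43, 0.18, 0.0]]
[[-0.42, 0.22, 0.0], [-0.4, 0.25, 0.0], [-0.38, 0.28, 0.0], [-0.35, 0.31, 0.0], [-0.33, 0.33, 0.0]]
[[-0.3, 0.36, 0.0], [-0.27, 0.38, 0.0], [-0.24, 0.4, 0.0], [-0.21, 0.42, 0.0], [-0.18, 0.43, 0.0]]
[[-0.14, 0.45, 0.0], [-0.11, 0.46, 0.0], [-0.07, 0.46, 0.0], [-0.03, 0.47, 0.0], [0.0, 0.47, 0.0]]
```

arm_command([
  [0,0,-0.2],
  [0,0,-0.4],
  [0,0,-0.6],
  [0,0,-0.6],
  [0,0,-0.5],
], gripper=[6,6,6,6,6], twist=[0,0,0,0,0])

```text
time: 12.85
tool_pos: [504.7, 394.0, 21.9]
tcp_rot: [3.14, -0.001, 1.56]
contact_force: [-0.3, 0.3, -1.8]
grip_width: 11.4
finger_force: 30.0
```

arm_command([
  [-0.47,0.04,0],
  [-0.46,0.08,0],
  [-0.45,0.11,0],
  [-0.44,0.15,0],
  [-0.43,0.18,0],
], gripper=[6,6,6,6,6], twist=[0.9,0.9,0.9,0.9,0.9])

```text
time: 13.48
tool_pos: [509.0, 335.3, 20.9]
tcp_rot: [3.141, -0.001, 1.165]
contact_force: [-0.3, 0.3, -1.0]
grip_width: 11.8
finger_force: 30.0
```

arm_command([
  [-0.42,0.22,0],
  [-0.4,0.25,0],
  [-0.38,0.28,0],
  [-0.35,0.31,0],
  [-0.33,0.33,0],
], gripper=[6,6,6,6,6], twist=[0.9,0.9,0.9,0.9,0.9])

```text
time: 14.1
tool_pos: [513.5, 276.7, 20.9]
tcp_rot: [3.141, -0.001, 0.772]
contact_force: [-0.1, 0.3, -1.1]
grip_width: 11.6
finger_force: 30.0
```

arm_command([
  [-0.3,0.36,0],
  [-0.27,0.38,0],
  [-0.24,0.4,0],
  [-0.21,0.42,0],
  [-0.18,0.43,0],
], gripper=[6,6,6,6,6], twist=[0.9,0.9,0.9,0.9,0.9])

```text
time: 14.72
tool_pos: [517.9, 218.4, 20.9]
tcp_rot: [3.142, -0.001, 0.379]
contact_force: [0.2, -0.1, -1.7]
grip_width: 11.7
finger_force: 30.0
```

arm_command([
  [-0.14,0.45,0],
  [-0.11,0.46,0],
  [-0.07,0.46,0],
  [-0.03,0.47,0],
  [0,0.47,0],
], gripper=[6,6,6,6,6], twist=[0.9,0.9,0.9,0.9,0.9])

```text
time: 15.35
tool_pos: [522.3, 159.8, 20.9]
tcp_rot: [-3.141, -0.001, -0.013]
contact_force: [-0.2, -0.1, -1.3]
grip_width: 11.3
finger_force: 30.0
```

Run:
```python
from h import *
plan([521.5,160,-28],-0.7,5)
im=capture("scene")[:,:,::-1]; cv2.imwrite("pics/s5f.png",im); print(get_obs()["grip_width"])
print("pred eye/pin",proj("scene",[[591,159,67],[444,161,67],[591,94,13]]).round(0).tolist())
m=blob(im,270,200,420,330,lambda a:(a.min(2)>150)&(np.ptp(a,axis=2)<40)); v,u=np.nonzero(m); print(u.min(),u.max(),v.min(),v.max(),m.sum())
```

```text
pos [522.3 159.8  20.9] -0.76 F [-0.2 -0.1 -1.3] t 15.35
twist -0.002
[[-0.01, -0.0, 0.39], [-0.01, -0.0, 0.39], [-0.01, -0.0, 0.39], [-0.01, -0.0, 0.39], [-0.01, -0.0, 0.39]]
11.6257947567335
pred eye/pin [[328.0, 258.0], [335.0, 205.0], [300.0, 266.0]]
270 419 200 329 9629
```

arm_command([
  [0,0,0.5],
  [0,0,0.5],
  [0,0,0.5],
  [0,0,0.35],
  [0,0,0.15],
], gripper=[6,6,6,6,6], twist=[0,0,0,0,0])

```text
time: 16.02
tool_pos: [521.6, 160.2, -30.7]
tcp_rot: [3.141, 0.001, -0.01]
contact_force: [-0.3, -0.4, -1.6]
grip_width: 11.3
finger_force: 30.0
```

arm_command([
  [0,0,0.06],
  [0,0,0.04],
  [0,0,0.02],
  [0,0,0],
  [0,0,0],
], gripper=[6,6,6,6,6], twist=[0,0,0,0,0])

```text
time: 16.65
tool_pos: [522.2, 160.1, -32.7]
tcp_rot: [-3.141, -0.0, -0.011]
contact_force: [-0.3, 0.9, -0.7]
grip_width: 11.0
finger_force: 30.0
```

arm_command([
  [0,0,0.04],
  [0,0,0],
  [0,0,0],
  [0,0,0],
  [0,0,0],
], gripper=[6,6,6,6,6], twist=[0,0,0,0,0])

```text
time: 17.27
tool_pos: [522.2, 160.2, -32.8]
tcp_rot: [-3.141, -0.001, -0.011]
contact_force: [-3.6, -0.9, 7.2]
grip_width: 11.2
finger_force: 30.0
```

It's resting on the tray floor at 7 N. I'll release and rise.

arm_command([
  [0,0,-0.02],
  [0,0,0],
  [0,0,0],
  [0,0,0],
  [0,0,0],
], gripper=[14,18,24,24,24], twist=[0,0,0,0,0])

```text
time: 17.9
tool_pos: [522.0, 160.1, -33.4]
tcp_rot: [-3.142, 0.0, -0.011]
contact_force: [0.5, -0.1, 0.3]
grip_width: 23.9
finger_force: 0.0
```

arm_command([
  [0,0,-0.1],
  [0,0,-0.4],
  [0,0,-0.9],
  [0,0,-1],
  [0,0,-1],
], gripper=[24,24,24,30,40], twist=[0,0,0,0,0])

```text
time: 18.52
tool_pos: [522.2, 160.2, 53.2]
tcp_rot: [-3.141, -0.001, -0.011]
contact_force: [0.2, 0.5, -0.1]
grip_width: 35.9
finger_force: 0.0
```

arm_command([
  [0,1,-0.8],
  [0,1,-0.8],
  [0,1,-0.5],
  [0,1,0],
  [0,1,0],
], gripper=[40,40,40,40,40], twist=[0.1,0.1,0.1,0.1,0.1])

```text
time: 19.15
tool_pos: [518.7, 34.4, 105.2]
tcp_rot: [-3.142, -0.002, -0.055]
contact_force: [0.0, 0.2, -0.4]
grip_width: 40.1
finger_force: 0.0
```

Run:
```python
from h import *
im=capture("scene")[:,:,::-1]; cv2.imwrite("pics/s6f.png",im)
t=capture("top")[:,:,::-1]; cv2.imwrite("pics/t6f.png",t)
br=lambda th:(lambda a:(a.min(2)>th)&(np.ptp(a,axis=2)<40))
for n,i,b in (("scene",im,(292,208,314,276)),("scene",im,(315,205,345,280)),("top",t,(322,222,345,298)),("top",t,(296,222,321,298))):
    try: print(n,bar(n,blob(i,*b,br(110)),13))
    except Exception as e: print(n,e)
o=get_obs();print(o["tool_pos"].round(1),np.degrees(o["tcp_rot"][2]))
cv2.imwrite("pics/v.png",np.hstack([cv2.resize(im[190:300,200:360],None,fx=4,fy=4,interpolation=2)]))
```

```text
scene (array([516.095809  ,  95.30758883]), np.float64(179.34642789112988), np.float64(135.31021630991577))
scene (array([513.6543479 , 162.00539677]), np.float64(179.79829462050856), np.float64(132.09371451078633))
top (array([475.77201885,  95.48727768]), np.float64(-1.2593595920939662), np.float64(76.86595668990387))
top (array([519.26595746, 161.4111322 ]), np.float64(0.7346735698922093), np.float64(165.59020693673347))
[518.7  33.3 105. ] -3.2593623279778035
```

View pics/v.png

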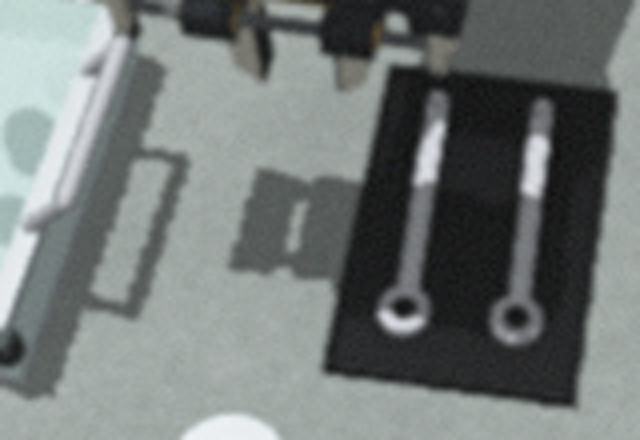

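The two stays lie parallel with their eyes at the same end: mate eye at crop (403,312), placed eye at (517,318). Next I'll check the z offset on the visible fingertips (about scene (265.5,209) and (287.5,211.5)) and plan the approach to the handle.

Run:
```python
from h import *
for z in (105,134,144,150): print(z,proj("scene",[[518.7,33.4-20,z],[518.7,33.4+20,z]]).round(1).tolist())
plan([539.5,-86,100],-4.2,5)
```

```text
105 [[267.8, 216.5], [285.1, 218.0]]
134 [[266.4, 209.2], [284.1, 210.7]]
144 [[265.9, 206.6], [283.8, 208.1]]
150 [[265.6, 205.0], [283.5, 206.6]]
pos [518.7  33.3 105. ] -3.26 F [0.3 0.5 0.3] t 19.25
twist 0.038
[[0.22, 0.94, 0.04], [0.22, 0.94, 0.04], [0.23, 0.94, 0.04], [0.23, 0.94, 0.04], [0.23, 0.94, 0.04]]
```

arm_command([
  [0.22,0.94,0],
  [0.22,0.94,0],
  [0.23,0.94,0],
  [0.23,0.94,0],
  [0.23,0.94,0],
], gripper=[40,40,40,40,40], twist=[0.04,0.04,0.04,0.04,0.04])

```text
time: 19.88
tool_pos: [539.9, -83.7, 104.7]
tcp_rot: [-3.141, -0.001, -0.071]
contact_force: [0.1, -0.2, -0.1]
grip_width: 39.7
finger_force: 0.0
```

arm_command([
  [0,0,0.5],
  [0,0,0.5],
  [0,0,0.5],
  [0,0,0.4],
  [0,0,0.18],
], gripper=[40,40,40,40,40], twist=[0,0,0,0,0])

```text
time: 20.5
tool_pos: [539.1, -83.3, 51.2]
tcp_rot: [-3.141, 0.001, -0.071]
contact_force: [-0.3, -0.4, 0.5]
grip_width: 39.9
finger_force: 0.0
```

arm_command([
  [0,0,0],
  [0,0,0],
  [0,0,0],
  [0,0,0],
  [0,0,0],
], gripper=[32,26,20,16,14], twist=[0,0,0,0,0])

```text
time: 21.12
tool_pos: [539.6, -85.5, 52.5]
tcp_rot: [3.139, -0.001, -0.071]
contact_force: [-1.1, -8.1, 0.1]
grip_width: 14.4
finger_force: 4.0
```

The fingers touch the bar and show the tool about 2 mm short in y. I'll nudge and close.

arm_command([
  [0,0.1,0],
  [0,0,0],
  [0,0,0],
  [0,0,0],
  [0,0,0],
], gripper=[14,12,6,6,6], twist=[0,0,0,0,0])

```text
time: 21.75
tool_pos: [539.4, -86.8, 52.2]
tcp_rot: [3.141, -0.0, -0.072]
contact_force: [-0.7, -4.6, -0.4]
grip_width: 10.8
finger_force: 30.0
```

Run:
```python
from h import *
o=get_obs(); print({k:np.round(o[k],2) for k in("time","tool_pos","tcp_rot","contact_force","grip_width","finger_force")})
# arc in tool frame: y towards rear, z down; bar at angle a
r=173.;a0=np.arctan2(46,167)
def seg(th): 
    th=np.array(th); q=np.c_[-r*np.cos(a0+th),-r*np.sin(a0+th)]; return (np.diff(q,axis=0)/25).round(2)
N=25; s=np.linspace(0,1,N+1); th=1.43*(s*s*(3-2*s)*.5+.5*s)
d=seg(th)
for i in range(0,N,5): print(d[i:i+5].tolist(),th[i+5].round(3))
print(d.sum(0)*25)
```

```text
{'time': np.float64(21.75), 'tool_pos': array([539.35, -86.79,  52.22]), 'tcp_rot': array([ 3.14, -0.  , -0.07]), 'contact_force': array([-0.75, -4.58, -0.39]), 'grip_width': np.float64(10.77), 'finger_force': np.float64(30.0)}
[[0.06, -0.21], [0.08, -0.25], [0.11, -0.28], [0.14, -0.31], [0.17, -0.33]] 0.217
[[0.2, -0.35], [0.23, -0.36], [0.27, -0.36], [0.3, -0.35], [0.33, -0.34]] 0.538
[[0.36, -0.32], [0.39, -0.3], [0.41, -0.27], [0.43, -0.24], [0.44, -0.21]] 0.892
[[0.44, -0.17], [0.44, -0.14], [0.43, -0.11], [0.42, -0.08], [0.4, -0.05]] 1.213
[[0.37, -0.02], [0.34, -0.0], [0.3, 0.01], [0.26, 0.02], [0.22, 0.02]] 1.43
[ 188.5 -125. ]
```

Gripped on the bar at 10.8 mm, 30 N. I'll swing it along the arc and check as I go.

arm_command([
  [0,0.08,-0.21],
  [0,0.1,-0.25],
  [0,0.11,-0.28],
  [0,0.14,-0.31],
  [0,0.17,-0.33],
], gripper=[6,6,6,6,6], twist=[0,0,0,0,0])

```text
time: 22.38
tool_pos: [538.2, -100.2, 87.4]
tcp_rot: [-3.14, 0.0, -0.072]
contact_force: [2.8, 5.5, -1.7]
grip_width: 11.0
finger_force: 30.0
```

arm_command([
  [0,0.2,-0.35],
  [0,0.23,-0.36],
  [0,0.27,-0.36],
  [0,0.3,-0.35],
  [0,0.33,-0.34],
], gripper=[6,6,6,6,6], twist=[0,0,0,0,0])

```text
time: 23.0
tool_pos: [535.9, -132.1, 132.4]
tcp_rot: [-3.138, -0.001, -0.071]
contact_force: [-0.5, 10.3, 5.7]
grip_width: 11.2
finger_force: 30.0
```

arm_command([
  [0,0.36,-0.32],
  [0,0.39,-0.3],
  [0,0.41,-0.27],
  [0,0.43,-0.24],
  [0,0.44,-0.21],
], gripper=[6,6,6,6,6], twist=[0,0,0,0,0])

```text
time: 23.62
tool_pos: [532.0, -183.5, 166.8]
tcp_rot: [-3.139, -0.001, -0.071]
contact_force: [-2.2, 4.8, 5.9]
grip_width: 10.9
finger_force: 30.0
```

```bash
cat > ang.py <<'E'
from h import *
o=get_obs(); p=o["tool_pos"]-np.array([539.4,-86.8,52.2]); u=np.array([-.072,-.997,0])
a=np.array([167-p@u,46+p[2]]); print("disp",(p@u).round(1),p[2].round(1),"r",np.hypot(*a).round(1),"theta",(np.arctan2(a[1],a[0])-np.arctan2(46,167)).round(3),o["contact_force"].round(1),o["grip_width"].round(1),o["time"])
E
python3 ang.py
```

```text
Traceback (most recent call last):
  File "ang.py", line 3, in <module>
    a=np.array([167-p@u,46+p[2]]); print("disp",(p@u).round(1),p[2].round(1),"r",np.hypot(*a).round(1),"theta",(np.arctan2(a[1],a[0])-np.arctan2(46,167)).round(3),o["contact_force"].round(1),o["grip_width"].round(1),o["time"])
                                                                                                                                                                                               ^^^^^^^^^^^^^^^^^^^^^
AttributeError: 'float' object has no attribute 'round'
```

arm_command([
  [0,0.44,-0.17],
  [0,0.44,-0.14],
  [0,0.43,-0.11],
  [0,0.42,-0.08],
  [0,0.4,-0.05],
], gripper=[6,6,6,6,6], twist=[0,0,0,0,0])

```text
time: 24.25
tool_pos: [527.8, -238.4, 179.0]
tcp_rot: [-3.142, 0.0, -0.072]
contact_force: [-2.8, 3.5, 3.9]
grip_width: 11.1
finger_force: 30.0
```

arm_command([
  [0,0.36,-0.02],
  [0,0.32,0],
  [0,0.28,0.01],
  [0,0.22,0.02],
  [0,0.14,0.02],
], gripper=[6,6,6,6,6], twist=[0,0,0,0,0])

```text
time: 24.88
tool_pos: [525.2, -271.9, 177.5]
tcp_rot: [3.141, 0.001, -0.072]
contact_force: [-6.0, 0.7, 7.2]
grip_width: 10.9
finger_force: 30.0
```

```bash
sed -i 's/o\["grip_width"\].round(1)/o["grip_width"]/' ang.py; python3 ang.py
```

```text
disp 185.5 125.3 r 172.3 theta 1.41 [-6.   0.7  7.2] 10.888098404394974 24.875
```

θ ≈ 1.41. One small nudge more, then settle.

arm_command([
  [0,0.07,0.01],
  [0,0.07,0.01],
  [0,0,0],
  [0,0,0],
  [0,0,0],
], gripper=[6,6,6,6,6], twist=[0,0,0,0,0])

```text
time: 25.5
tool_pos: [525.0, -275.2, 177.1]
tcp_rot: [3.141, 0.001, -0.072]
contact_force: [-4.7, 0.6, 4.9]
grip_width: 10.9
finger_force: 30.0
```

```bash
python3 ang.py
python3 - <<'E'
from h import *
im=capture("scene")[:,:,::-1]; cv2.imwrite("pics/s7f.png",im); s0=cv2.imread("pics/s6f.png")
br=lambda th:(lambda a:(a.min(2)>th)&(np.ptp(a,axis=2)<40))
for b in ((292,208,314,276),(315,205,345,280)):
  for i in (s0,im):
    try: print(bar("scene",blob(i,*b,br(95)),13))
    except Exception as e: print(e)
E
```

```text
disp 188.9 124.9 r 172.3 theta 1.429 [-4.7  0.6  4.9] 10.872958290103478 25.5
(array([522.67963348,  95.58382691]), np.float64(-0.7674680341892756), np.float64(172.93739284027083))
(array([520.84685415,  95.54059037]), np.float64(-0.6180113310791824), np.float64(176.03353986122738))
(array([521.39937733, 162.31497199]), np.float64(-0.6815214043464529), np.float64(171.99801711699348))
(array([519.71108192, 162.30132456]), np.float64(-0.6030384415245861), np.float64(175.36203813470178))
```

θ ≈ 1.43, both stays lie at -0.6° and the mate hasn't moved. Handing in.

```bash
python3 -c "
from plant import *
print(close_job())"
```

```text
the job is handed in; nothing more can be done
None
```

I handed the job in: the loose stay lies flat in the tray, parallel to its unmoved mate with the eyes at the same end, and the lid is held in the fingers at about 1.43 rad. The reported TCP height read about 39 mm too low, so I found the true height by touch.

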